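Add a slotted mass to the load-cell check stand

ROBOT

A 6-joint arm with a two-finger parallel gripper is mounted at the origin on the work surface. World frame = base frame: x ahead of the robot, y to its left, z up, the work surface at z = 0. Lengths are in m, angles in rad, forces in N, time in s.
With the tool pointing down it reaches from about 0.375 to 0.975 m from the base axis. Payload 3.8 kg.
Tool frame: the origin (TCP) lies between the finger pads; the fingertips stand 22 mm ahead of it and the grasp point (between the pads) lies 3 mm ahead of it; z points along the fingers, y is the direction in which the jaws open and shut (so a half turn about z gives the same grasp; the last joint's range is limited). The gripper opens to 85 mm and grips with 20 to 120 N. Pads are 22 mm wide; open, the fingers measure 114 mm over their backs; the gripper's body (76 mm by 85 mm) begins 54 mm behind the grasp point. The pads swing forward as they close: fully open they stand 13 mm farther back than shut.
Start: joints at [-1.225, 0.264, 1.604, -0, 1.274, -0.037], TCP at [0.252, -0.626, 0.253] pointing down, gripper open.
Joint ranges: [-2.63, 2.63], [-0.94, 2.18], [0.31, 2.57], [-1.31, 4.45], [0, 2.66], [-2.55, 2.55]. Speed limits (rad/s): [2.57, 2.57, 3.14, 3.14, 3.14, 3.14].

INTERFACE

Orientations are given as a unit quaternion [x, y, z, w].
In Python, from rig import arm gives the robot as it stands.
- The arm moves only by the tool jog_arm, never from a script. Its argument "moves" is a list of rows, each an object of numbers: "tx", "ty", "tz": the shift along the tool's x, y, z in m; "roll": the turn about the tool's z in degrees. In form: [{"tx": .., "ty": .., "tz": .., "roll": ..}, ...]. A call has 1 to 12 rows; each row is the pose to reach, as a shift and turn from the pose commanded when the call began, along the tool's axes at that moment; what a row does not reach only later rows make up. A row lasts 1/12 s, in which the tool goes at most 41.7 mm and 7.16 degrees, less where a joint would pass 70% of its speed; a pose out of reach is approached as far as the arm can. A call with a gripper value outside its range is refused whole. "gripper" is the closure in counts, from 0 (fully open) to 255 (shut), set as the call begins (left out, the last holds). The fingers move at their own pace and stop on an object; "grip_force" is the grip in N (left out, the last holds). Time passes only in rows, so rows that repeat a pose let the fingers close. It gives the time, the measured TCP pose, the force and the opening at its end, in the units of the state.
- arm.get_obs(): the state, without advancing time (a new reading comes with each control period).
- arm.camera(name): name is "scene" or "top"; returns a dict with "img" (400x640x3 uint8, red, green, blue), "intrinsics" (3x3 intrinsics, pixels), "view" (4x4, takes a point from world to camera coordinates). Camera axes: x right, y up, looking along -z (the intrinsics and any distortion apply to the point x, -y, -z); pixel columns grow to the right and rows downward; lengths in m; the calibration is good to about 2 mm. A picture is of the moment at which its call begins. There is no depth.
- arm.sign_off(): hands the job in, once; it reports no verdict.
Trained networks look in a picture, given as the dict that the camera call returned (one of the last four; its "shot" number tells which), for a name from the list of things; names that differ only in an ending like _2 or _b are one class to them, and where a whole thing is asked for, a point or a joint stands for the part that bears it (a point fixed in the world has none). Each returns a list of dicts, best first, with "confidence" (0 to 1); they miss things now and then, are a little off and sometimes report something else, mostly with a low value. They report only what shows in the picture. A call takes as long as a camera call. They do not tell look-alikes from the thing itself.
- arm.spot_in(picture, name): "extent" ([centre column, centre row, width, height] in pixels, round what is visible of it).
The state is a dict: "t": time; "joint_pos": joint angles; "qd": joint speeds; "tau": joint torques, N m; "position": TCP position; "eef_rot": TCP orientation; "ft_force": force on the tool from outside, world axes, zero at the start; "torque": the same for the moment, N m; "width": finger opening in m.
Only numpy, scipy, OpenCV 4.12 (cv2) and the standard library are available. Lean on these libraries where they do the work, as an engineer would, in place of code of your own. Each camera call takes 0.05 s, during which the arm holds its last target. There are 200 camera calls.

TASK

On the load-cell check stand one steel slotted mass already sits round the hanger stem. Take the loose brass slotted mass, turn it so that its slot faces the opposite way to the slot of the seated one, slide it sideways onto the stem under the red cap until it is centred, and leave it lying flat on the seated mass. Do not push the seated mass out of place, and leave the spare steel mass where it is.

Things in the scene. Friction and masses are not known exactly. Their poses are not given: they have to be found in the camera images.
- brass_mass: Loose brass disc on the bench, 64 mm across, 16 mm thick, 0.2 to 0.4 kg. A radial slot 18 mm wide runs from the rim to 6 mm past the centre. Two flats on the rim, parallel to the slot, 50 mm apart, 40 mm long: grip it there from above. Origin: centre of the underside; z up, x from the centre out through the slot's mouth, flats facing +y and -y.
- brass_slot (a point): The middle of the mouth of the brass mass's slot: on the rim, 32 mm from the disc's centre along its x axis and 8 mm above its underside.
- seated_mass: Steel mass on the stand; shape and axes as the brass one, origin on the stem's axis at the start. It lies loose on a 72 mm round pan 44 mm above the bench (its top is at 60 mm), on a fixed grey housing 110 x 130 x 30 mm. Stem 8 mm thick; its red cap, 26 mm wide (wider than the slots), spans 94 to 100 mm above the bench: the brass mass goes in below it, slot mouth first.
- spare_steel: A spare steel slotted mass lying on the bench, of the same shape, size and axes as the brass one; not to be used.
Not all that is in view belongs to the job. Of the things that look like the brass_mass, take the one that is farthest from the robot's base at the start. Leave any turquoise look-alike of the seated_mass alone.

How it is judged:
By the outcome, as a careful person would: the job done as asked, in the order asked, and still so for the second after the job is handed in, with the robot touching nothing.
It also fails if it takes over 43 s, if anything falls off the work surface, if the arm or the gripper's body presses on something with over 40 N, if the wrist force passes 120 N, or if a joint passes its speed limit or range.

## Working session

There is one attempt and no reset: what is moved stays moved. The work goes in short steps, Python scripts to look and compute and a tool call to move; the robot and the scene stay as the last step left them, time stands still between calls to the robot, and variables do not carry over. Pictures are saved under pics/ and viewed, about 8 in all and at most 12, crops included, and the job is handed in when it is done.

Besides the shell and the picture viewer there is one more tool, called after ">>>" by a JSON object that holds its "name" and its "arguments", one argument or row to a line. jog_arm: Moves the arm, as the interface text tells. Its arguments: {"type":"object","properties":{"moves":{"type":"array"},"gripper":{"type":"number"},"grip_force":{"type":"number"}},"required":["moves"]}

```bash
mkdir -p pics
cat > h.py <<'E'
import numpy as np, cv2
from rig import arm
def ray(c,uv):
    K=np.array(c["intrinsics"]);V=np.array(c["view"])
    d=np.linalg.inv(K)@[uv[0],uv[1],1]; d=np.array([d[0],-d[1],-d[2]])
    R=V[:3,:3];return -R.T@V[:3,3], R.T@d
def onz(c,uv,z):
    o,d=ray(c,uv);return o+d*(z-o[2])/d[2]
def proj(c,P):
    K=np.array(c["intrinsics"]);V=np.array(c["view"])
    p=V[:3,:3]@np.array(P)+V[:3,3];q=K@[p[0],-p[1],-p[2]];return q[:2]/q[2]
def save(img,n): cv2.imwrite("pics/"+n,cv2.cvtColor(np.ascontiguousarray(img),cv2.COLOR_RGB2BGR))
E
python3 - <<'E'
from h import *
o=arm.get_obs();print({k:np.round(v,3) for k,v in o.items()})
ims=[]
for n in("top","scene"):
    c=arm.camera(n);print(n,c.keys(),np.round(c["intrinsics"],1).tolist(),np.round(ray(c,(320,200)),3).tolist());save(c["img"],n+"0.png")
    for k in("brass_mass","seated_mass","spare_steel","brass_slot"):
        for d in arm.spot_in(c,k): print(k,np.round(d["extent"],1),round(d["confidence"],2),np.round(onz(c,d["extent"][:2],.06 if k=="seated_mass" else .016),3))
E
```

```text
{'t': np.float64(0.0), 'joint_pos': array([-1.225,  0.265,  1.605,  0.   ,  1.274, -0.037]), 'qd': array([-0.001, -0.001,  0.   ,  0.001,  0.   ,  0.001]), 'tau': array([ 2.0000e-03, -5.1511e+01, -3.6731e+01, -0.0000e+00,  1.3000e-02,
       -0.0000e+00]), 'position': array([ 0.252, -0.626,  0.252]), 'eef_rot': array([ 0.982,  0.19 , -0.   , -0.001]), 'ft_force': array([-0.651,  0.132, -0.532]), 'torque': array([ 0.057,  0.014, -0.012]), 'width': np.float64(0.086)}
top dict_keys(['img', 'intrinsics', 'view', 'shot']) [[441.2, 0.0, 320.2], [0.0, 441.2, 199.6], [0.0, 0.0, 1.0]] [[0.48, 0.017, 1.118], [0.079, 0.0, -0.997]]
brass_mass [410.8 242.8  22.9  27.4] 0.94 [ 0.462 -0.21   0.016]
brass_mass [354.6 259.1  21.7  27.3] 0.71 [ 0.421 -0.07   0.016]
brass_mass [396.3 282.9  25.4  25.9] 0.67 [ 0.364 -0.173  0.016]
seated_mass [293.6 123.9  28.5  29. ] 0.94 [0.75  0.082 0.06 ]
seated_mass [301.8 226.2  19.4  25.3] 0.91 [0.501 0.06  0.06 ]
seated_mass [319.  171.2  26.8  25.6] 0.81 [0.634 0.019 0.06 ]
spare_steel [241.9 245.8  21.1  24.1] 0.67 [0.453 0.21  0.016]
brass_slot [412.1 244.1  
[... 338 characters left out ...]
mass [199.9 240.6  32.7  30.1] 0.93 [ 0.479 -0.205  0.016]
brass_mass [183.6 211.8  28.1  22. ] 0.86 [ 0.376 -0.177  0.016]
brass_mass [244.1 201.8  29.6  22.7] 0.55 [ 0.431 -0.07   0.016]
seated_mass [429.8 244.8  29.2  31.8] 0.9 [0.807 0.029 0.06 ]
seated_mass [319.9 193.9  28.1  29.1] 0.78 [0.567 0.01  0.06 ]
seated_mass [351.7 210.2  40.6  25.3] 0.63 [0.648 0.013 0.06 ]
spare_steel [356.3 161.6  32.6  17.7] 0.88 [0.475 0.217 0.016]
spare_steel [196.8 241.4  33.2  28.1] 0.74 [ 0.477 -0.21   0.016]
brass_slot [186.6 211.1  26.1  24.5] 0.98 [ 0.378 -0.171  0.016]
brass_slot [195.4 239.2  29.   28.9] 0.73 [ 0.469 -0.209  0.016]
brass_slot [245.1 203.6  30.5  22.3] 0.68 [ 0.437 -0.073  0.016]
```

Run:
```python
import cv2,numpy as np
a=cv2.imread("pics/top0.png")[90:310,210:450];b=cv2.imread("pics/scene0.png")
cv2.imwrite("pics/t1.png",cv2.resize(a,None,fx=2.7,fy=2.7,interpolation=cv2.INTER_CUBIC))
b=b[120:300,150:480];cv2.imwrite("pics/s1.png",cv2.resize(b,None,fx=2.4,fy=2.4,interpolation=cv2.INTER_CUBIC))
```

```text
(no output)
```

View pics/t1.png

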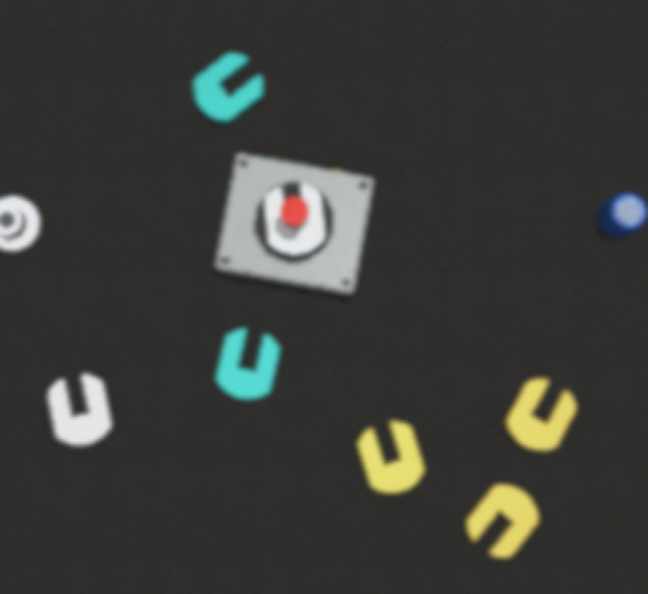

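View pics/s1.png

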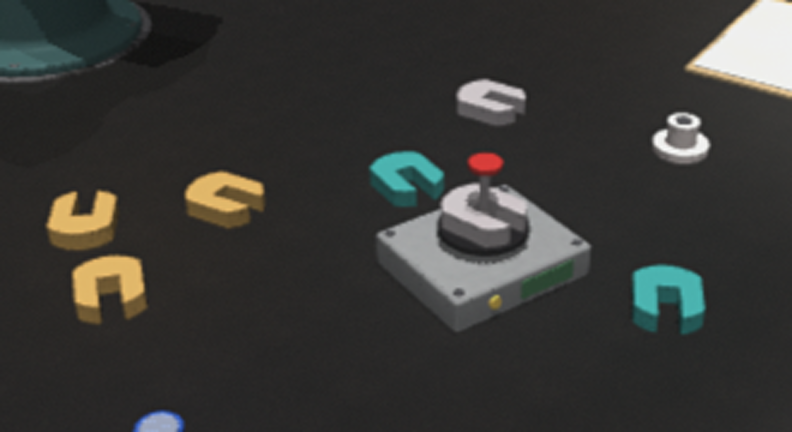

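The three brass candidates in the top view are at (411,243), (355,259) and (396,283). They lie 0.51, 0.43 and 0.40 m from the base, so (411,243) is the farthest and the one meant. The seated steel mass is the white one under the red cap at about (319,171), with its slot facing +x. The turquoise pieces are look-alikes. Next I fit both poses by silhouette.

```bash
cat >> h.py <<'E'
from scipy.optimize import minimize
def outline():
    a=np.linspace(0,2*np.pi,721);P=np.c_[32*np.cos(a),np.clip(32*np.sin(a),-25,25)]
    P=P[~((P[:,0]>0)&(abs(P[:,1])<9))]
    k=np.argmax(np.hypot(*np.diff(P,axis=0).T)) if False else None
    i=np.argsort(np.mod(np.arctan2(P[:,1],P[:,0]),2*np.pi));P=P[i]
    return np.r_[P,[[-6,-9]],[[-6,9]]]/1000
OUT=outline();S=8
def render(c,x,y,th,z0,box,col=None):
    u0,v0,u1,v1=box;m=np.zeros(((v1-v0)*S,(u1-u0)*S),np.uint8)
    R=np.array([[np.cos(th),-np.sin(th)],[np.sin(th),np.cos(th)]]);Q=OUT@R.T+[x,y]
    for z in np.linspace(z0,z0+.016,5):
        p=np.array([proj(c,[*q,z]) for q in Q])
        cv2.fillPoly(m,[np.round((p-[u0-.0,v0-.0]+.5)*S).astype(np.int32)],255)
    return cv2.GaussianBlur(cv2.resize(m,(u1-u0,v1-v0),interpolation=cv2.INTER_AREA).astype(float)/255,(0,0),.7)
def fit(views,p0,z0,pix=25):
    data=[]
    for c,mask,w in views:
        u,v=proj(c,[p0[0],p0[1],z0]);b=(int(u)-pix,int(v)-pix,int(u)+pix,int(v)+pix)
        data.append((c,b,mask[b[1]:b[3],b[0]:b[2]].astype(float),w[b[1]:b[3],b[0]:b[2]]))
    f=lambda p:sum((((render(c,p[0]/100,p[1]/100,p[2]/5,z0,b)-m)**2)*w).sum() for c,b,m,w in data)
    best=None
    q=np.array([p0[0]*100,p0[1]*100,p0[2]*5])
    for k in(0,) :
        r=minimize(f,q,method="Nelder-Mead",options=dict(initial_simplex=[q,q+[.7,0,0],q+[0,.7,0],q+[0,0,1]],xatol=.005,fatol=.01,maxiter=150))
    return r.x/[100,100,5],r.fun
def soft(img,kind):
    I=img.astype(float);r,g,b=I[...,0],I[...,1],I[...,2]
    if kind=="brass": return np.clip((r-b-20)/60,0,1)
    return I
E
python3 - <<'E'
from h import *
cs=[arm.camera("top"),arm.camera("scene")]
for sel in ([0],[1],[0,1]):
    r,f=fit([(cs[i],soft(cs[i]["img"],"brass"),np.ones((400,640))) for i in sel],(.465,-.21,-.5),0.)
    print(sel,np.round(r,4),np.degrees(r[2]),f)
# cap & stem
for c,n in zip(cs,("top","scene")):
    I=c["img"].astype(int);m=(I[...,0]>150)&(I[...,1]<100)&(I[...,2]<110)
    v,u=np.nonzero(m);print(n,"cap",u.mean(),v.mean(),len(u),np.round(onz(c,(u.mean(),v.mean()),.098),4))
    u0,v0=(proj(c,[.634,.019,.05])).astype(int);save(cv2.resize(c["img"][v0-25:v0+25,u0-25:u0+25],None,fx=8,fy=8,interpolation=cv2.INTER_NEAREST),"seat_"+n+".png")
    row=v0+6;print(I[row,u0-20:u0+20].mean(-1).astype(int))
a=[cv2.imread(f"pics/seat_{n}.png") for n in("top","scene")];cv2.imwrite("pics/seat.png",np.hstack(a))
E
```

```text
[0] [ 0.4615 -0.2088 -0.4987] -28.575792401263474 17.29931045023421
[1] [ 0.4593 -0.2044 -0.521 ] -29.85002968809352 51.83495379295005
[0, 1] [ 0.4606 -0.206  -0.5104] -29.24287326165332 104.69136093271314
top cap 121.92465753424658 284.72945205479454 292 [0.3651 0.4678 0.098 ]
[181 182 183 181 171 148 111  80  77 117 179 221 229 225 212 187 169 164
 163 166 181 210 226 232 233 233 233 233 232 227 207 154 116 133 165 183
 189 189 189 189]
scene cap 371.7445255474453 142.46715328467153 137 [0.5414 0.1875 0.098 ]
[164 165 164 142  66  34  40  46  55  67  82  90  92  91  92  90  90  91
  91  90  89  91  92  96  98 103 102 103 100  94  89  88  85  82  66  42
  43  51  59  64]
```

View pics/seat.png

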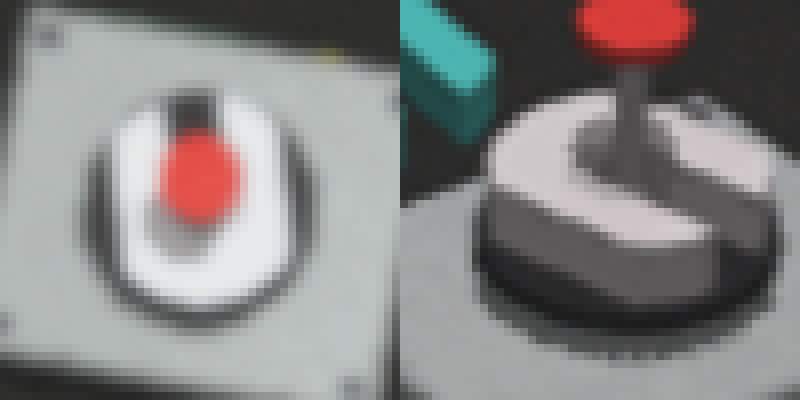

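The crop shows the seated mass centred under the cap, its slot toward +x (slightly +y). I refine both fits using the bright top faces only.

```bash
sed -i 's/np.linspace(z0,z0+.016,5)/[z0+.016]/' h.py
cat > m.py <<'E'
from h import *
cs=[arm.camera("top"),arm.camera("scene")]
W=np.ones((400,640))
print("brass")
ms=[]
for c in cs:
    I=c["img"].astype(float);u,v=proj(c,[.461,-.206,.016]).astype(int);reg=I[v-15:v+15,u-18:u+18]
    br=I[...,0]*(I[...,0]-I[...,2]>30);hi=np.percentile(br[v-15:v+15,u-18:u+18],92);ms.append(np.clip((br-.62*hi)/(.3*hi),0,1))
for s in([0],[1],[0,1]):
    r,f=fit([(cs[i],ms[i],W) for i in s],(.461,-.206,-.51),0.);print(s,np.round(r,4),round(np.degrees(r[2]),1),round(f,1))
print("seated")
ms=[];ws=[]
for k,c in enumerate(cs):
    I=c["img"].astype(float);u,v=proj(c,[.634,.019,.06]).astype(int);w=W.copy()
    g=I.min(-1);m=np.clip((g-(195 if k==0 else 140))/(35 if k==0 else 50),0,1);
    red=((I[...,0]-I[...,1]>60)).astype(np.uint8)
    w[cv2.dilate(red,np.ones((5,5)))>0]=0
    if k==0: cv2.circle(w,(int(u-1),int(v+2)),6,0,-1)
    else:
        cv2.circle(w,(int(proj(c,[.634,.019,.06])[0]),int(v)),8,0,-1)
        m[v+6+0:]*=1
        m[(I[...,0]-I[...,1])<4]=0
    ms.append(m);ws.append(w)
    sub=red.copy();sub[:]=0;sub[v-45:v+20,u-25:u+25]=red[v-45:v+20,u-25:u+25];vv,uu=np.nonzero(sub)
    print("cap",uu.mean(),vv.mean(),len(uu),np.round(onz(c,(uu.mean(),vv.mean()),.099 if k==0 else .0975),4))
for s in([0],[1],[0,1]):
    r,f=fit([(cs[i],ms[i],ws[i]) for i in s],(.634,.019,.05),.044);print(s,np.round(r,4),round(np.degrees(r[2]),1),round(f,1))
E
python3 m.py
```

```text
brass
[0] [ 0.4618 -0.2076 -0.5039] -28.9 5.3
[1] [ 0.4611 -0.2053 -0.5011] -28.7 8.2
[0, 1] [ 0.4614 -0.2061 -0.4996] -28.6 28.2
seated
cap 318.5 167.67391304347825 92 [0.6368 0.0206 0.099 ]
cap 351.8878504672897 187.66355140186917 107 [0.6358 0.0243 0.0975]
[0] [0.6377 0.0205 0.1322] 7.6 31.7
[1] [0.6363 0.0237 0.1459] 8.4 22.4
[0, 1] [0.637  0.0225 0.1607] 9.2 67.9
```

>>> {"name": "jog_arm", "arguments": {
  "moves": [
    {"tx":0.351,"ty":-0.311,"tz":0.1,"roll":-129.3},
    {"tx":0.351,"ty":-0.311,"tz":0.1,"roll":-129.3},
    {"tx":0.351,"ty":-0.311,"tz":0.1,"roll":-129.3},
    {"tx":0.351,"ty":-0.311,"tz":0.1,"roll":-129.3},
    {"tx":0.351,"ty":-0.311,"tz":0.1,"roll":-129.3},
    {"tx":0.351,"ty":-0.311,"tz":0.1,"roll":-129.3},
    {"tx":0.351,"ty":-0.311,"tz":0.1,"roll":-129.3},
    {"tx":0.351,"ty":-0.311,"tz":0.1,"roll":-129.3},
    {"tx":0.351,"ty":-0.311,"tz":0.1,"roll":-129.3},
    {"tx":0.351,"ty":-0.311,"tz":0.1,"roll":-129.3},
    {"tx":0.351,"ty":-0.311,"tz":0.1,"roll":-129.3},
    {"tx":0.351,"ty":-0.311,"tz":0.1,"roll":-129.3}
  ],
  "gripper": 55,
  "grip_force": 40
}}

```text
t: 1.7
position: [0.4622, -0.2027, 0.1525]
eef_rot: [0.585, 0.811, 0.001, -0.001]
ft_force: [-0.3, -0.6, -0.9]
width: 0.0673
```

>>> {"name": "jog_arm", "arguments": {
  "moves": [
    {"roll":-43},
    {"roll":-43},
    {"roll":-43},
    {"roll":-43},
    {"roll":-43},
    {"roll":-43},
    {"roll":-43},
    {"roll":-43}
  ]
}}

```text
invalid input
```

```bash
cat >> h.py <<'E'
def st():
    o=arm.get_obs();q=o["eef_rot"];y=2*np.arctan2(q[1],q[0]);return o,y
def togo(x,y,z,yawdeg):
    o,w=st();d=np.array([x,y,z])-o["position"]
    print("at",np.round(o["position"],4),"yaw",round(np.degrees(w),2),"F",np.round(o["ft_force"],1),"w",round(float(o["width"]),4),"t",round(float(o["t"]),2),"J6",np.round(np.degrees(o["joint_pos"][5]),1))
    print("tx %.4f ty %.4f tz %.4f roll %.2f"%(d[0]*np.cos(w)+d[1]*np.sin(w),d[0]*np.sin(w)-d[1]*np.cos(w),-d[2],(np.degrees(w)-yawdeg+180)%360-180))
E
python3 -c "
from h import *
togo(.4614,-.2068,.024,151.2)
c=arm.camera('scene');u,v=proj(c,[.461,-.206,.05]).astype(int)
save(cv2.resize(c['img'][v-60:v+40,u-70:u+70],None,fx=5,fy=5,interpolation=cv2.INTER_CUBIC),'ap.png')
"
```

```text
at [ 0.4622 -0.2027  0.1525] yaw 108.34 F [-0.3 -0.6 -0.9] w 0.0673 t 1.7 J6 -45.0
tx -0.0036 ty -0.0021 tz 0.1285 roll -42.86
```

View pics/ap.png

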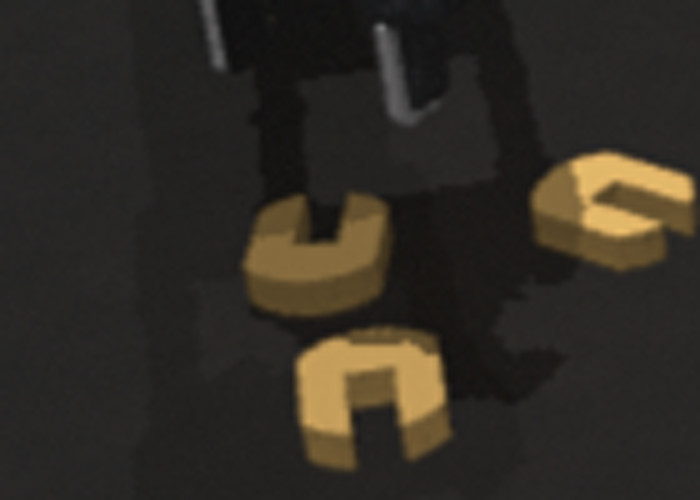

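The crop shows the gripper above the target brass mass (lower centre, about (372,395) in the crop) and the two nearer look-alikes behind it. The move was refused because every row needs all four fields.

>>> {"name": "jog_arm", "arguments": {
  "moves": [
    {"tx":0,"ty":0,"tz":0,"roll":-42.9},
    {"tx":0,"ty":0,"tz":0,"roll":-42.9},
    {"tx":0,"ty":0,"tz":0.02,"roll":-42.9},
    {"tx":0,"ty":0,"tz":0.04,"roll":-42.9},
    {"tx":0,"ty":0,"tz":0.06,"roll":-42.9},
    {"tx":0,"ty":0,"tz":0.07,"roll":-42.9},
    {"tx":0,"ty":0,"tz":0.075,"roll":-42.9},
    {"tx":0,"ty":0,"tz":0.075,"roll":-42.9}
  ]
}}

```text
t: 2.42
position: [0.4606, -0.2063, 0.0772]
eef_rot: [0.254, 0.967, 0.0, -0.001]
ft_force: [-0.2, -0.1, -0.1]
width: 0.0668
```

```bash
python3 -c "
from h import *
togo(.4614,-.2068,.024,151.2)
c=arm.camera('scene');u,v=proj(c,[.461,-.206,.05]).astype(int)
save(cv2.resize(c['img'][v-60:v+40,u-70:u+70],None,fx=5,fy=5,interpolation=cv2.INTER_CUBIC),'ap2.png')
togo(.4614,-.2068,.024,151.2)
"
```

```text
at [ 0.4606 -0.2063  0.0772] yaw 150.55 F [-0.2 -0.1 -0.1] w 0.0668 t 2.42 J6 -87.5
tx -0.0009 ty -0.0000 tz 0.0532 roll -0.65
at [ 0.4614 -0.2067  0.0782] yaw 150.56 F [0.4 0.1 0.1] w 0.0672 t 2.47 J6 -87.5
tx -0.0001 ty -0.0001 tz 0.0542 roll -0.64
```

View pics/ap2.png

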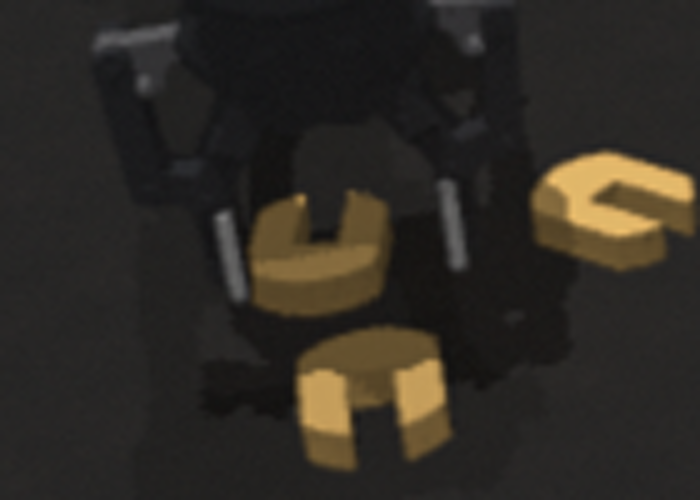

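>>> {"name": "jog_arm", "arguments": {
  "moves": [
    {"tx":0,"ty":0,"tz":0.025,"roll":-0.6},
    {"tx":0,"ty":0,"tz":0.045,"roll":-0.6},
    {"tx":0,"ty":0,"tz":0.054,"roll":-0.6},
    {"tx":0,"ty":0,"tz":0.054,"roll":-0.6},
    {"tx":0,"ty":0,"tz":0.054,"roll":-0.6}
  ]
}}

```text
t: 2.88
position: [0.4618, -0.2067, 0.0248]
eef_rot: [0.248, 0.969, -0.0, 0.0]
ft_force: [-0.4, -0.0, 0.3]
width: 0.0671
```

>>> {"name": "jog_arm", "arguments": {
  "moves": [
    {"tx":0,"ty":0,"tz":0,"roll":0},
    {"tx":0,"ty":0,"tz":0,"roll":0},
    {"tx":0,"ty":0,"tz":0,"roll":0},
    {"tx":0,"ty":0,"tz":0,"roll":0},
    {"tx":0,"ty":0,"tz":0,"roll":0},
    {"tx":0,"ty":0,"tz":0,"roll":0},
    {"tx":0,"ty":0,"tz":0,"roll":0},
    {"tx":0,"ty":0,"tz":0,"roll":0},
    {"tx":0,"ty":0,"tz":0,"roll":0},
    {"tx":0,"ty":0,"tz":0,"roll":0}
  ],
  "gripper": 160,
  "grip_force": 40
}}

```text
t: 3.72
position: [0.4631, -0.2073, 0.0261]
eef_rot: [0.247, 0.969, -0.0, 0.002]
ft_force: [-0.3, -0.2, 6.6]
width: 0.0489
```

```bash
python3 -c "
from h import *
togo(.4614,-.2068,.024,151.2)
"
```

```text
at [ 0.4631 -0.2073  0.0261] yaw 151.36 F [-0.3 -0.2  6.6] w 0.0489 t 3.72 J6 -88.3
tx 0.0017 ty -0.0004 tz 0.0021 roll 0.16
```

>>> {"name": "jog_arm", "arguments": {
  "moves": [
    {"tx":0,"ty":0,"tz":-0.02,"roll":0},
    {"tx":0,"ty":0,"tz":-0.05,"roll":0},
    {"tx":0,"ty":0,"tz":-0.09,"roll":0},
    {"tx":0,"ty":0,"tz":-0.12,"roll":0},
    {"tx":0,"ty":0,"tz":-0.135,"roll":0},
    {"tx":0,"ty":0,"tz":-0.135,"roll":0},
    {"tx":0,"ty":0,"tz":-0.135,"roll":0}
  ]
}}

```text
t: 4.3
position: [0.4618, -0.2067, 0.1599]
eef_rot: [0.247, 0.969, -0.0, 0.001]
ft_force: [-0.4, 0.0, -4.6]
width: 0.0487
```

>>> {"name": "jog_arm", "arguments": {
  "moves": [
    {"tx":-0.01,"ty":0.03,"tz":0,"roll":70},
    {"tx":-0.02,"ty":0.06,"tz":0,"roll":70},
    {"tx":-0.03,"ty":0.09,"tz":0,"roll":70},
    {"tx":-0.04,"ty":0.12,"tz":0,"roll":70},
    {"tx":-0.05,"ty":0.15,"tz":0,"roll":70},
    {"tx":-0.06,"ty":0.18,"tz":0,"roll":70},
    {"tx":-0.07,"ty":0.21,"tz":0,"roll":70},
    {"tx":-0.08,"ty":0.24,"tz":0,"roll":70},
    {"tx":-0.09,"ty":0.27,"tz":0,"roll":70},
    {"tx":-0.1,"ty":0.3,"tz":0,"roll":70},
    {"tx":-0.103,"ty":0.329,"tz":0,"roll":70},
    {"tx":-0.103,"ty":0.329,"tz":0,"roll":70}
  ]
}}

```text
t: 5.3
position: [0.7106, 0.0377, 0.1551]
eef_rot: [0.757, 0.653, -0.0, -0.002]
ft_force: [0.1, -0.8, -2.7]
width: 0.0487
```

>>> {"name": "jog_arm", "arguments": {
  "moves": [
    {"tx":0,"ty":0,"tz":0,"roll":73.4},
    {"tx":0,"ty":0,"tz":0,"roll":73.4},
    {"tx":0,"ty":0,"tz":0,"roll":73.4},
    {"tx":0,"ty":0,"tz":0,"roll":73.4},
    {"tx":0,"ty":0,"tz":0,"roll":73.4},
    {"tx":0,"ty":0,"tz":0,"roll":73.4},
    {"tx":0,"ty":0,"tz":0,"roll":73.4},
    {"tx":0,"ty":0,"tz":0,"roll":73.4},
    {"tx":0,"ty":0,"tz":0,"roll":73.4},
    {"tx":0,"ty":0,"tz":0,"roll":73.4},
    {"tx":0,"ty":0,"tz":0,"roll":73.4},
    {"tx":0,"ty":0,"tz":0,"roll":73.4}
  ]
}}

```text
t: 6.3
position: [0.7072, 0.0326, 0.1553]
eef_rot: [0.998, 0.069, -0.003, -0.0]
ft_force: [0.4, 0.3, -3.6]
width: 0.0487
```

```bash
python3 -c "
from h import *
c=arm.camera('scene');togo(.711,.032,.16,8)
u,v=proj(c,[.67,.03,.1]).astype(int);print(u,v)
save(cv2.resize(c['img'][v-70:v+50,u-80:u+80],None,fx=5,fy=5,interpolation=cv2.INTER_CUBIC),'st.png')
"
```

```text
at [0.7075 0.0326 0.1558] yaw 8.03 F [-0.2 -0.  -3.7] w 0.0483 t 6.35 J6 82.6
tx 0.0034 ty 0.0011 tz -0.0042 roll 0.03
368 192
```

View pics/st.png

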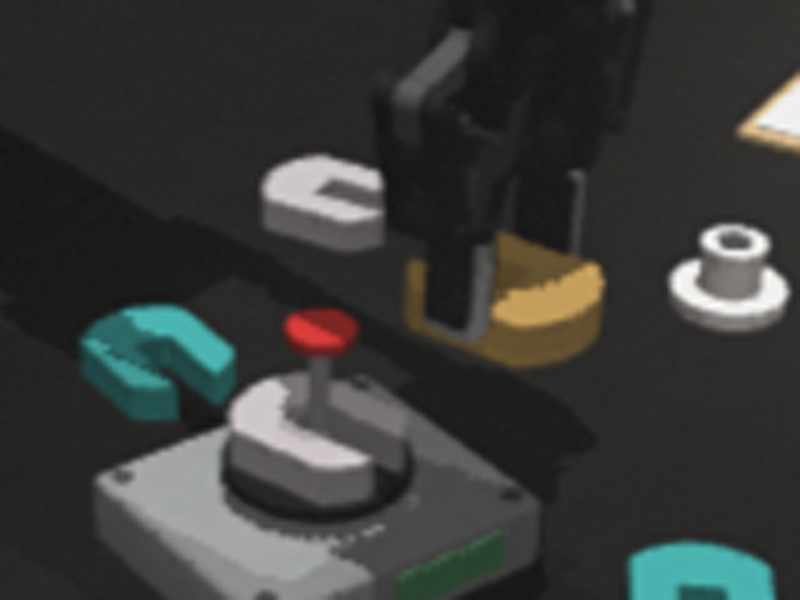

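The disc is held level by its flats with the slot facing the stand. I descend beside the stand to slot height.

>>> {"name": "jog_arm", "arguments": {
  "moves": [
    {"tx":0,"ty":0,"tz":0.02,"roll":0},
    {"tx":0,"ty":0,"tz":0.04,"roll":0},
    {"tx":0,"ty":0,"tz":0.055,"roll":0},
    {"tx":0,"ty":0,"tz":0.06,"roll":0},
    {"tx":0,"ty":0,"tz":0.06,"roll":0},
    {"tx":0,"ty":0,"tz":0.06,"roll":0}
  ]
}}

```text
t: 6.85
position: [0.7092, 0.0329, 0.0986]
eef_rot: [0.998, 0.07, -0.001, -0.0]
ft_force: [0.8, -0.5, -2.9]
width: 0.0488
```

```bash
python3 -c "
from h import *
c=arm.camera('scene');togo(.6362,.0222,.095,8)
u,v=proj(c,[.67,.03,.08]).astype(int);print(u,v)
im=cv2.resize(c['img'][v-50:v+40,u-60:u+60],None,fx=6,fy=6,interpolation=cv2.INTER_CUBIC).copy()
o,w=st();p=o['position'];ct=p[:2]+.0004*np.array([np.cos(w),np.sin(w)])
for z in(p[2]-.026,p[2]-.010):
  Q=OUT@np.array([[-np.cos(w),-np.sin(w)],[np.sin(w),-np.cos(w)]]).T.T if 0 else (OUT@np.array([[np.cos(w+np.pi),-np.sin(w+np.pi)],[np.sin(w+np.pi),np.cos(w+np.pi)]]).T)
  pts=np.array([(proj(c,[*(ct+q),z])-[u-60,v-50]+.5)*6 for q in Q]).astype(int)
  cv2.polylines(im,[pts],True,(0,255,0),1)
save(im,'lo.png')
"
```

```text
at [0.7101 0.0329 0.0999] yaw 7.99 F [ 0.5  0.4 -2.7] w 0.0487 t 6.9 J6 82.7
tx -0.0747 ty 0.0003 tz 0.0049 roll -0.01
367 202
```

View pics/lo.png

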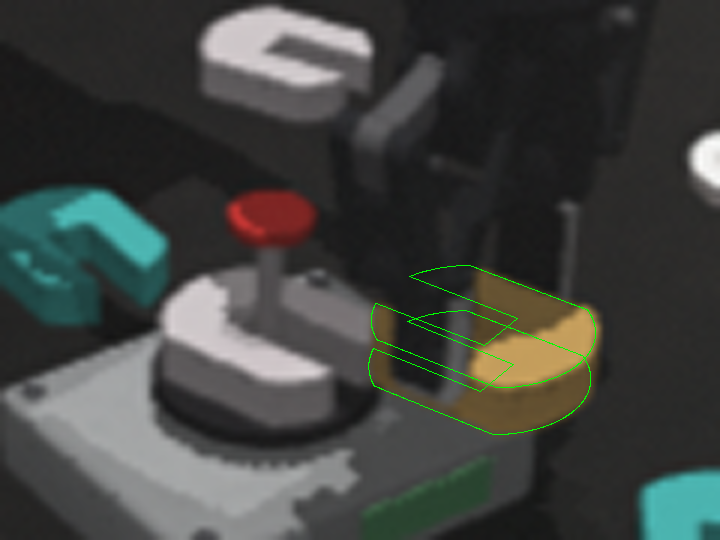

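The predicted outline (green) lies on the held disc to within about a pixel, so the in-hand pose is as assumed. I slide in.

>>> {"name": "jog_arm", "arguments": {
  "moves": [
    {"tx":0,"ty":0,"tz":0.005,"roll":0},
    {"tx":-0.008,"ty":0,"tz":0.005,"roll":0},
    {"tx":-0.016,"ty":0,"tz":0.005,"roll":0},
    {"tx":-0.024,"ty":0,"tz":0.005,"roll":0},
    {"tx":-0.032,"ty":0,"tz":0.005,"roll":0},
    {"tx":-0.04,"ty":0,"tz":0.005,"roll":0},
    {"tx":-0.048,"ty":0,"tz":0.005,"roll":0},
    {"tx":-0.055,"ty":0,"tz":0.005,"roll":0},
    {"tx":-0.062,"ty":0,"tz":0.005,"roll":0},
    {"tx":-0.066,"ty":0,"tz":0.005,"roll":0},
    {"tx":-0.068,"ty":0,"tz":0.005,"roll":0},
    {"tx":-0.068,"ty":0,"tz":0.005,"roll":0}
  ]
}}

```text
t: 7.9
position: [0.6418, 0.0234, 0.0943]
eef_rot: [0.998, 0.07, -0.0, -0.0]
ft_force: [0.4, -0.4, -3.4]
width: 0.0488
```

```bash
python3 -c "
from h import *
c=arm.camera('scene');togo(.6362,.0222,.095,8)
"
```

```text
at [0.6423 0.0235 0.0944] yaw 7.98 F [-0.2  0.8 -3.1] w 0.0488 t 7.95 J6 81.9
tx -0.0062 ty 0.0004 tz -0.0006 roll -0.02
```

>>> {"name": "jog_arm", "arguments": {
  "moves": [
    {"tx":-0.003,"ty":0,"tz":0,"roll":0},
    {"tx":-0.006,"ty":0,"tz":0,"roll":0},
    {"tx":-0.006,"ty":0,"tz":0,"roll":0},
    {"tx":-0.006,"ty":0,"tz":0,"roll":0}
  ]
}}

```text
t: 8.28
position: [0.6362, 0.0226, 0.0942]
eef_rot: [0.998, 0.07, -0.0, -0.0]
ft_force: [-0.2, 0.1, -3.2]
width: 0.0484
```

>>> {"name": "jog_arm", "arguments": {
  "moves": [
    {"tx":-0.0005,"ty":0,"tz":0,"roll":0},
    {"tx":-0.001,"ty":0,"tz":0,"roll":0},
    {"tx":-0.001,"ty":0,"tz":0,"roll":0},
    {"tx":-0.001,"ty":0,"tz":0,"roll":0}
  ]
}}

```text
t: 8.62
position: [0.6354, 0.0225, 0.0943]
eef_rot: [0.998, 0.07, 0.0, -0.0]
ft_force: [-0.4, 0.5, -2.9]
width: 0.0486
```

```bash
python3 -c "
from h import *
c=arm.camera('scene');togo(.6362,.0222,.095,8)
"
```

```text
at [0.6353 0.0225 0.0943] yaw 7.98 F [ 0.1  0.  -2.8] w 0.0488 t 8.67 J6 81.8
tx 0.0008 ty 0.0005 tz -0.0007 roll -0.02
```

>>> {"name": "jog_arm", "arguments": {
  "moves": [
    {"tx":-0.0005,"ty":0,"tz":0,"roll":0},
    {"tx":-0.001,"ty":0,"tz":0,"roll":0},
    {"tx":-0.001,"ty":0,"tz":0,"roll":0},
    {"tx":-0.001,"ty":0,"tz":0,"roll":0}
  ]
}}

```text
t: 9.0
position: [0.6343, 0.0223, 0.0943]
eef_rot: [0.998, 0.07, -0.0, -0.0]
ft_force: [-0.0, -0.1, -2.4]
width: 0.0487
```

>>> {"name": "jog_arm", "arguments": {
  "moves": [
    {"tx":-0.0005,"ty":0,"tz":0,"roll":0},
    {"tx":-0.001,"ty":0,"tz":0,"roll":0},
    {"tx":-0.001,"ty":0,"tz":0,"roll":0},
    {"tx":-0.001,"ty":0,"tz":0,"roll":0}
  ]
}}

```text
t: 9.33
position: [0.6338, 0.0222, 0.0945]
eef_rot: [0.998, 0.07, 0.001, 0.0]
ft_force: [2.4, 0.8, -3.9]
width: 0.0486
```

Contact is felt at x≈0.634, which is where the slot end should meet the stem (2 mm past centre). It agrees with the vision estimate, so I back off to centre and lower.

>>> {"name": "jog_arm", "arguments": {
  "moves": [
    {"tx":0.0026,"ty":0.0003,"tz":0,"roll":0},
    {"tx":0.0026,"ty":0.0003,"tz":0.003,"roll":0},
    {"tx":0.0026,"ty":0.0003,"tz":0.006,"roll":0},
    {"tx":0.0026,"ty":0.0003,"tz":0.006,"roll":0},
    {"tx":0.0026,"ty":0.0003,"tz":0.006,"roll":0}
  ]
}}

```text
t: 9.75
position: [0.6352, 0.0223, 0.0876]
eef_rot: [0.998, 0.07, -0.001, -0.0]
ft_force: [1.2, -1.0, -3.2]
width: 0.0488
```

>>> {"name": "jog_arm", "arguments": {
  "moves": [
    {"tx":0,"ty":0,"tz":0.0005,"roll":0},
    {"tx":0,"ty":0,"tz":0.001,"roll":0},
    {"tx":0,"ty":0,"tz":0.001,"roll":0},
    {"tx":0,"ty":0,"tz":0.001,"roll":0}
  ]
}}

```text
t: 10.08
position: [0.6359, 0.0223, 0.0873]
eef_rot: [0.998, 0.07, 0.0, 0.0]
ft_force: [-0.1, -0.4, -2.5]
width: 0.049
```

>>> {"name": "jog_arm", "arguments": {
  "moves": [
    {"tx":0,"ty":0,"tz":0.0005,"roll":0},
    {"tx":0,"ty":0,"tz":0.001,"roll":0},
    {"tx":0,"ty":0,"tz":0.001,"roll":0},
    {"tx":0,"ty":0,"tz":0.001,"roll":0}
  ]
}}

```text
t: 10.42
position: [0.6359, 0.0223, 0.0862]
eef_rot: [0.998, 0.07, -0.0, -0.0]
ft_force: [0.1, -0.8, -3.5]
width: 0.0489
```

```bash
python3 -c "
from h import *
c=arm.camera('scene');togo(.636,.0222,.086,8)
"
```

```text
at [0.6359 0.0223 0.0863] yaw 7.98 F [ 0.  -0.8 -3.4] w 0.049 t 10.47 J6 81.8
tx 0.0001 ty 0.0001 tz 0.0003 roll -0.02
```

>>> {"name": "jog_arm", "arguments": {
  "moves": [
    {"tx":0,"ty":0,"tz":0.0005,"roll":0},
    {"tx":0,"ty":0,"tz":0.001,"roll":0},
    {"tx":0,"ty":0,"tz":0.001,"roll":0},
    {"tx":0,"ty":0,"tz":0.001,"roll":0}
  ]
}}

```text
t: 10.8
position: [0.636, 0.0223, 0.0861]
eef_rot: [0.998, 0.07, 0.0, 0.0]
ft_force: [-3.0, 0.0, 4.4]
width: 0.0487
```

>>> {"name": "jog_arm", "arguments": {
  "moves": [
    {"tx":0,"ty":0,"tz":0.0005,"roll":0},
    {"tx":0,"ty":0,"tz":0.0005,"roll":0},
    {"tx":0,"ty":0,"tz":0.0005,"roll":0},
    {"tx":0,"ty":0,"tz":0.0005,"roll":0}
  ]
}}

```text
t: 11.13
position: [0.636, 0.0223, 0.0861]
eef_rot: [0.998, 0.07, 0.0, 0.0]
ft_force: [-5.3, -0.4, 7.3]
width: 0.0489
```

>>> {"name": "jog_arm", "arguments": {
  "moves": [
    {"tx":0,"ty":0,"tz":-0.001,"roll":0},
    {"tx":0,"ty":0,"tz":-0.001,"roll":0},
    {"tx":0,"ty":0,"tz":-0.001,"roll":0}
  ]
}}

```text
t: 11.38
position: [0.6362, 0.0223, 0.0861]
eef_rot: [0.998, 0.07, 0.0, 0.0]
ft_force: [-1.4, 0.3, 3.1]
width: 0.0485
```

>>> {"name": "jog_arm", "arguments": {
  "moves": [
    {"tx":0,"ty":0,"tz":0,"roll":0},
    {"tx":0,"ty":0,"tz":0,"roll":0},
    {"tx":0,"ty":0,"tz":0,"roll":0},
    {"tx":0,"ty":0,"tz":0,"roll":0},
    {"tx":0,"ty":0,"tz":0,"roll":0},
    {"tx":0,"ty":0,"tz":0,"roll":0},
    {"tx":0,"ty":0,"tz":0,"roll":0},
    {"tx":0,"ty":0,"tz":0,"roll":0}
  ],
  "gripper": 55
}}

```text
t: 12.05
position: [0.636, 0.0223, 0.0858]
eef_rot: [0.998, 0.07, 0.0, -0.0]
ft_force: [-0.5, -0.6, 0.2]
width: 0.0668
```

>>> {"name": "jog_arm", "arguments": {
  "moves": [
    {"tx":0,"ty":0,"tz":-0.005,"roll":0},
    {"tx":0,"ty":0,"tz":-0.015,"roll":0},
    {"tx":0,"ty":0,"tz":-0.03,"roll":0},
    {"tx":0,"ty":0,"tz":-0.06,"roll":0},
    {"tx":0,"ty":0,"tz":-0.09,"roll":0},
    {"tx":0,"ty":0,"tz":-0.12,"roll":0},
    {"tx":-0.04,"ty":0,"tz":-0.15,"roll":0},
    {"tx":-0.08,"ty":0,"tz":-0.16,"roll":0},
    {"tx":-0.12,"ty":0,"tz":-0.16,"roll":0},
    {"tx":-0.16,"ty":0,"tz":-0.16,"roll":0},
    {"tx":-0.2,"ty":0,"tz":-0.16,"roll":0},
    {"tx":-0.2,"ty":0,"tz":-0.16,"roll":0}
  ]
}}

```text
t: 13.05
position: [0.4303, -0.0057, 0.2448]
eef_rot: [0.998, 0.069, -0.003, -0.0]
ft_force: [-1.2, -0.6, -2.2]
width: 0.0671
```

Run:
```python
from h import *
o,_=st();print(np.round(o["position"],3),np.round(o["ft_force"],1),o["width"],o["t"])
cs=[arm.camera("top"),arm.camera("scene")];ims=[]
for k,c in enumerate(cs):
    u,v=proj(c,[.636,.022,.075]).astype(int);ims.append(cv2.resize(c["img"][v-30:v+30,u-30:u+30],(390,390),interpolation=cv2.INTER_CUBIC))
save(np.hstack(ims),"fin.png")
for k,c in enumerate(cs):
    I=c["img"].astype(float);u,v=proj(c,[.636,.022,.076]).astype(int);w=np.ones((400,640))
    red=((I[...,0]-I[...,1]>90)).astype(np.uint8);w[cv2.dilate(red,np.ones((3,3)))>0]=0;cv2.circle(w,(int(u),int(v)),5,0,-1)
    br=I[...,0]*(I[...,0]-I[...,2]>40);hi=np.percentile(br[v-10:v+10,u-12:u+12],85)
    r,f=fit([(c,np.clip((br-.62*hi)/(.3*hi),0,1),w)],(.636,.022,3.28),.06);print(k,np.round(r,4),np.degrees(r[2]),f)
```

```text
[ 0.43  -0.006  0.245] [-1.2 -0.6 -2.2] 0.06713616325118095 13.05
0 [0.6376 0.0215 3.2685] 187.26899435384013 9.357834931100898
1 [0.6365 0.0249 3.2668] 187.17369238301674 20.796913099786625
```

View pics/fin.png

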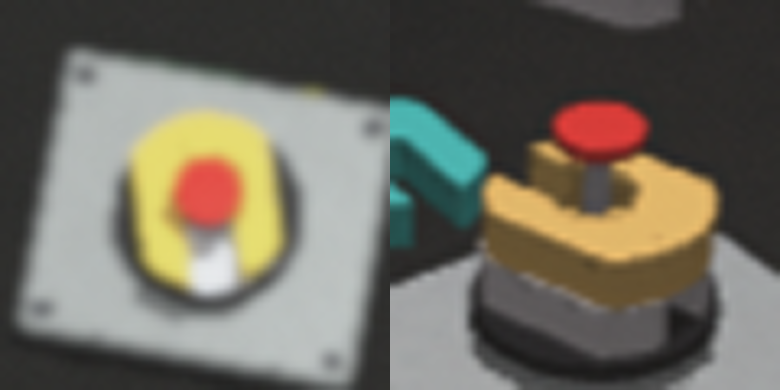

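The brass mass lies flat under the cap, concentric with the seated one, with its slot facing −x. I hand it in.

```bash
python3 -c "
from rig import arm
print(arm.sign_off())"
```

```text
the job is handed in; nothing more can be done
None
```

The job is done and handed in at about 13 s of the 43 s allowed. I took the brass mass farthest from the base, gripped it by its flats and turned it about 143°. I slid it onto the stem under the cap until the slot end touched the stem, backed off 2 mm to centre, lowered it until it touched the seated mass, released it and moved the arm clear.

Last checks, from the cameras after the arm had moved clear:
- **Position:** the brass mass is about 1 mm from where the seated mass was measured at the start, and it lies flat. The two cameras differ by about 3 mm in y, the same calibration offset they showed from the start.
- **Slot direction:** the brass slot faces 187.2° in both cameras. The seated slot measured 7.6° to 9.2° before the move, so the two are opposite to within about 2°.
- **Seated mass:** the final picture shows it still in line under the brass one. I did not re-measure its pose after placing.
- **Forces:** the highest reading I saw was about 9 N, against a 120 N wrist limit. It came from the light press when lowering.
- **Other pieces:** I never moved the spare steel mass or the look-alikes, though I did not re-measure them at the end.

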